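# Close the soap melter and hold its start knob in

### The arm

A 6-joint arm with a two-finger parallel gripper is mounted at the origin on a cart in front of the work surface, level with it; the furniture and walls round the work are solid. World frame = base frame: x ahead of the robot, y to its left, z up, the work surface at z = 0. Lengths are in m, angles in rad, forces in N, time in s.
With the tool pointing down it reaches from about 0.375 to 0.975 m from the base axis. Payload 3.8 kg.
Tool frame: the origin (TCP) lies midway between the tips of the shut fingers; the grasp point (between the pads) lies 19 mm behind it; x points along the fingers, y is the direction in which the jaws open and shut, and the axes are right-handed (so a half turn about x gives the same grasp; the last joint's range is limited). The gripper opens to 88 mm and grips with 3 to 60 N. Pads are 18 mm wide; open, the fingers measure 123 mm over their backs; the gripper's body (75 mm by 187 mm) begins 45 mm behind the grasp point.
Start: joints at [1.179, 0.264, 1.604, -0, 1.274, -0.037], TCP at [0.234, 0.633, 0.239] pointing down, gripper open.
Joint ranges: [-2.63, 2.63], [-0.94, 2.18], [0.31, 2.57], [-1.31, 4.45], [0, 2.66], [-2.55, 2.55]. Speed limits (rad/s): [2.57, 2.57, 3.14, 3.14, 3.14, 3.14].

### API

Orientations are given as a rotation vector (axis times angle).
In Python, from cell import manip, inverse_kinematics, cams, order gives the robot as it stands. Calls block until the motion is done:
- manip.move_pose(position, orientation): joint-space move of the TCP to a pose.
- manip.move_linear(position, rate=0.15, rot=None): straight line of the TCP; rot=None keeps the orientation; rate is the mean speed in m/s.
- manip.set_joints(angles): joint-space move.
- manip.set_gripper(opening, force=None): finger opening in m; force is the grip in N (None keeps the last); returns when the fingers have stopped.
- manip.dwell(seconds).
- inverse_kinematics(position, orientation): joint angles nearest the present ones, or None.
- manip.state(): the state.
- cams.capture(name): name is "scene" or "top" or "wrist"; returns a dict with "image" (480x640x3 uint8, blue, green, red), "z_map" (480x640 float32, m along the optical axis (not along the pixel's ray), 0 where there is no reading), "intrinsics" (3x3 intrinsics, pixels), "position" and "orientation" of the camera in the world; the wrist camera has in their place "T_tool_cam" (4x4, takes a point from camera to tool coordinates, whose origin is the TCP and whose axes are the tool frame's). Camera axes: x right, y down, z forward; pixel columns grow to the right and rows downward; lengths in m; the calibration is good to about 2 mm. A picture is of the moment at which its call begins: read the wrist's pose just before it.
A pose or a line that the arm cannot do raises manip.IKError and nothing moves.
- order.close_job(): hands the job in, once; it reports no verdict.
The state is a dict: "clock": time; "joint_pos": joint angles; "joint_velocities": joint speeds; "tau": joint torques, N m; "tool_pos": TCP position; "tcp_rot": TCP orientation; "contact_force": force on the tool from outside, world axes, zero at the start; "moment": the same for the moment, N m; "gripper_width": finger opening in m.
Only numpy, scipy, OpenCV 4.12 (cv2) and the standard library are available. Lean on these libraries where they do the work, as an engineer would, in place of code of your own. Each camera call takes 0.05 s, during which the arm holds its last target.

### The job

The soap melter is loaded and ready to start: fold its two lid leaves down flat, the plain left one first and then the right one, whose lap strip has to lie over it. Only once the lid is shut, take the control knob that was pulled off for cleaning, turn it so that the flat in its bore matches the flat of the D-shaped shaft on the melter's deck, push it fully home on the shaft, then press it all the way in against the shaft's spring and keep it pressed: you finish still holding the knob in. Leave the thermometer, the dropper bottle and the small soap mould where they are.

Things in the scene. Friction and masses are not known exactly. Their poses are not given: they have to be found in the camera images.
- melter: Fixed table-top soap melter, 270 (x) x 280 (y) mm. Steel tank with open top 110 mm high at its +x end (away from the robot); white deck with black panel, 70 mm high, 110 mm deep, at its -x end. Origin: on the table under its middle; z up, +y left. The control shaft stands at x = -85 mm, y = 0; the tank's front wall at x = -30 mm.
- left_hinge (a point): Middle of the left leaf's hinge line on the tank's left rim, 112 mm above the table; the line runs along the melter's x, 158 mm long. The right hinge lies 268 mm from it along the melter's -y. Axes as the melter's.
- right_hinge (a point): Middle of the right leaf's hinge line on the tank's right rim, 112 mm above the table; axes as the melter's.
- left_leaf (a joint): Left (plain) leaf: steel sheet 3 mm thick, 158 mm along the hinge, 133 mm from hinge to free edge; strap handle 18 mm high on its upper face, 92 mm from the hinge. Rad: 0 shut, 1.57 upright, 1.65 to 1.85 at the start (leaning outwards, to the left). The stiff hinge keeps it where it is left; pushed inwards to below about 0.9 rad it sinks shut by itself within 2 s.
- right_leaf (a joint): Right leaf: as the left one, mirrored (leans to the right, same joint values), with a 22 mm wide lap strip along its free edge, reaching 148 mm from the hinge, that lies on the left leaf when both are shut.
- shaft_top (a point): Centre of the top of the upright steel control shaft, 94 mm above the table (22 mm above its flange) when not pressed. D section: 14 mm round with one flat, 2 mm from the axis; top edge chamfered 1 mm. z up; its x axis points at the flat. It turns stiffly (0.12 N m) and starts within 0.9 rad of pointing away from the robot.
- shaft_press (a joint): How far the shaft is pressed down, m: 0 = sprung up, 0.005 = against its stop. The spring takes 5 N to start and 10 N at the stop.
- knob: Black knob, about 45 g, standing on the table: round skirt 48 mm wide, 17 mm high; bar grip on top 14 mm wide, 44 mm long, from 17 to 35 mm height, with a narrowed, white-lined nose at one end. Origin: centre of its underside, z up, x along the bar to the nose. D bore below, 15 mm deep, 0.6 to 0.8 mm clear, flat on the nose side: it enters only if its x points as the shaft's x does (to 0.15 rad).
- probe_thermometer: Thermometer with flat orange body and thin probe, 215 x 28 x 9 mm, lying on the table; leave alone. Origin: centre of its underside.
- essence_0: Small amber dropper bottle with black bulb, 33 mm round, 102 mm high, upright; leave alone. Origin: centre of its base.
- mould_blue_3: Small blue silicone soap mould, 83 x 138 x 30 mm, lying flat; leave alone. Origin: centre of its underside.
- broom_top (a point): Top end of a broom handle, 23 mm thick, that leans on the front edge of the table between the robot and the work and rises to 286 mm above the table here; it is fixed and solid, so steer round or over it. From this point it slopes down towards the robot, 36 mm back for every 100 mm down.
- knob_nose (a point): Tip of the narrowed, white-lined nose at the end of the knob's bar grip: 23.5 mm from the knob's axis along its x, 26 mm above its underside. It points the way the flat in the bore faces; on the shaft it must point to the shaft's flat.
Things that resemble listed ones, but are neither listed nor needed, are in the scene too. Of the things like the knob, leave any that is orange; of the rest the smaller one is meant.

How it is judged:
By the outcome, as a careful person would: the job done as asked, in the order asked, and still so for the second after the job is handed in, while the arm keeps its last pose, push and grip.
It also fails if it takes over 61 s, if anything falls off the work surface, if the arm or the gripper's body presses on something with over 40 N, if the wrist force passes 120 N, or if a joint passes its speed limit or range.

## Working session

There is one attempt and no reset: what is moved stays moved. The work goes in short steps, each a Python script; the robot and the scene stay as the last script left them, time stands still between calls to the robot, and variables do not carry over. Pictures are saved under pics/ and viewed, and the job is handed in when it is done.

```bash
ls; mkdir -p pics; python3 - <<'E'
from cell import manip,cams
import cv2,numpy as np
for n in ["scene","top","wrist"]:
    c=cams.capture(n); cv2.imwrite(f"pics/a_{n}.png",c["image"]); np.savez(f"a_{n}.npz",**{k:v for k,v in c.items()})
    print(n,c["intrinsics"].tolist(),c.get("position"),c.get("orientation"),c.get("T_tool_cam"))
print(manip.state())
E
```

```text
pics
scene [[587.14296200099, 0.0, 314.7427153335385], [0.0, 587.14296200099, 232.14920492308428], [0.0, 0.0, 1.0]] [-0.53454113 -0.59740795  0.79617831] [-1.791663    1.13484712 -0.65420219] None
top [[597.2279693780225, 0.0, 313.038959937164], [0.0, 597.2279693780225, 244.38733752356885], [0.0, 0.0, 1.0]] [-0.01840666 -0.15763101  1.57300696] [-2.16064782  1.8368489  -0.33776854] None
wrist [[348.4675604774599, 0.0, 317.66735662202643], [0.0, 348.4675604774599, 235.80301172796933], [0.0, 0.0, 1.0]] None None [[-6.19346946e-05 -2.90320405e-01  9.56929495e-01 -1.46828728e-01]
 [ 9.99999574e-01  8.63420063e-04  3.26673106e-04  1.73678855e-04]
 [-9.21071994e-04  9.56929108e-01  2.90320227e-01 -7.45230919e-02]
 [ 0.00000000e+00  0.00000000e+00  0.00000000e+00  1.00000000e+00]]
{'clock': 0.15, 'joint_pos': array([ 1.17911235e+00,  2.64574338e-01,  1.60504332e+00, -1.97060855e-05,
        1.27369385e+00, -3.68989821e-02]), 'joint_velocities': array([-0.00076854, -0.00236998, -0.00417609,  0.00209509, -0.00156633,
        0.00027333]), 'tau': array([-1.98451585e-04, -5.02847850e+01, -3.57470691e+01,  7.29342643e-02,
        2.48556485e-02, -6.32332672e-05]), 'tool_pos': array([0.2342875 , 0.63245796, 0.23768707]), 'tcp_rot': array([ 0.27706376,  1.5531584 , -0.2797198 ]), 'contact_force': array([-0.73746745, -0.24285851, -0.66112477]), 'moment': array([-0.01812725,  0.01479961, -0.03249536]), 'gripper_width': 0.08804189106688473}
```

View pics/a_scene.png

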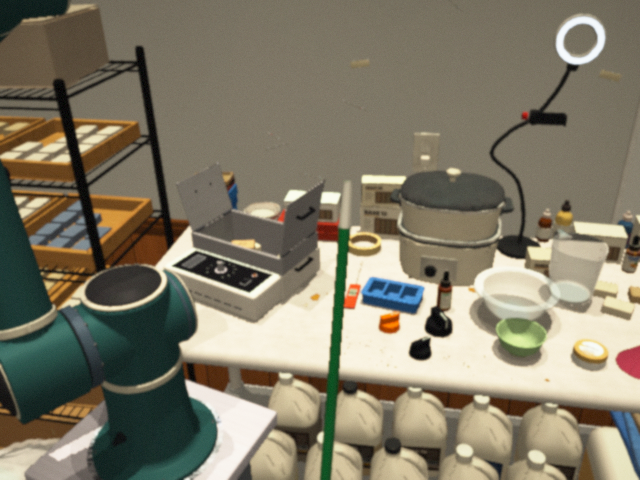

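View pics/a_top.png

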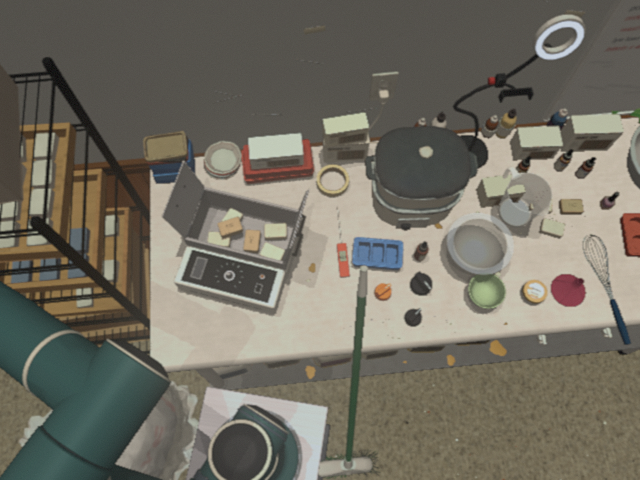

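View pics/a_wrist.png

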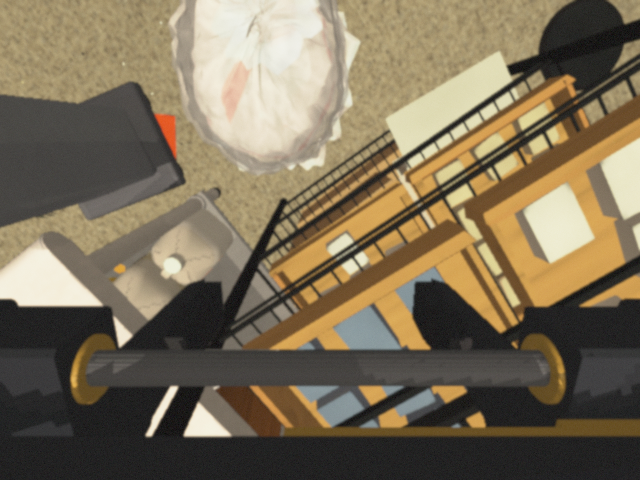

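Top view: melter around (240,250), with the shaft at about (231,274). The small black knob is at (413,317), the larger black one at (421,283), an orange one at (383,291), and the broom top at (363,270).

```bash
cat > h.py <<'E'
import numpy as np,cv2
from scipy.spatial.transform import Rotation as R
def load(n): return dict(np.load(n,allow_pickle=True))
def pose(c,tool=None):
    if tool is not None:
        T=np.eye(4);T[:3,:3]=R.from_rotvec(tool[1]).as_matrix();T[:3,3]=tool[0];return T@c["T_tool_cam"]
    T=np.eye(4);T[:3,:3]=R.from_rotvec(c["orientation"]).as_matrix();T[:3,3]=c["position"];return T
def cloud(c,T):
    K=c["intrinsics"];z=c["z_map"].astype(float);v,u=np.mgrid[:480,:640]
    P=np.stack([(u-K[0,2])/K[0,0]*z,(v-K[1,2])/K[1,1]*z,z],-1)@T[:3,:3].T+T[:3,3]
    P[z<=0]=np.nan
    return P
def proj(c,T,p):
    q=(np.atleast_2d(p)-T[:3,3])@T[:3,:3];K=c["intrinsics"]
    return q[:,:2]/q[:,2:]*[K[0,0],K[1,1]]+[K[0,2],K[1,2]]
E
python3 - <<'E'
from h import *
c=load("a_top.npz");P=cloud(c,pose(c));im=c["image"]
for n,(u,v) in dict(knob=(413,317),big=(421,283),orange=(383,291),broom=(363,270),shaft=(231,274),table=(320,290),bottle=(421,250),mould=(378,253),th=(343,260),panelL=(180,262),panelTL=(182,250),panelR=(275,302)).items(): print(n,P[v,u].round(4))
crop=lambda x0,y0,x1,y1,s:cv2.resize(im[y0:y1,x0:x1],None,fx=s,fy=s,interpolation=cv2.INTER_CUBIC)
cv2.imwrite("pics/b1.png",crop(150,155,330,320,4)); cv2.imwrite("pics/b2.png",crop(320,230,450,340,5))
E
```

```text
knob [ 0.4102 -0.3455  0.0321]
big [ 0.506  -0.3567  0.036 ]
orange [ 0.466  -0.2583  0.0403]
broom [ 0.4029 -0.1893  0.365 ]
shaft [0.4339 0.1437 0.0855]
table [ 0.4531 -0.0901  0.0025]
bottle [ 0.5901 -0.3442  0.062 ]
mould [ 0.5862 -0.2336  0.0018]
th [ 0.5447 -0.1399  0.016 ]
panelL [0.47   0.3078 0.0054]
panelTL [ 0.509   0.3139 -0.0045]
panelR [0.3832 0.018  0.0652]
```

View pics/b1.png

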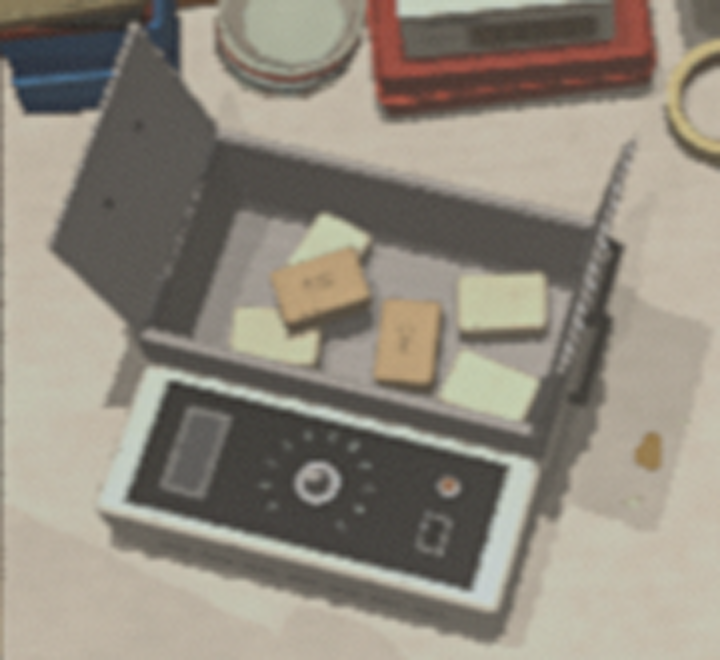

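View pics/b2.png

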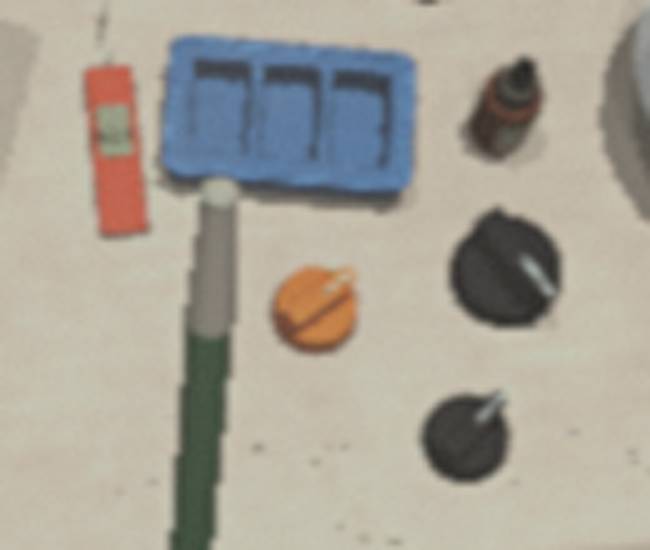

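Nose of the target knob points to the upper right in the top crop. Melter corners are clear, so I'll fit its pose and check clearance at the rack.

```bash
cat >> h.py <<'E'
def onplane(c,T,uv,z):
    K=c["intrinsics"];uv=np.atleast_2d(uv)
    d=np.c_[(uv[:,0]-K[0,2])/K[0,0],(uv[:,1]-K[1,2])/K[1,1],np.ones(len(uv))]@T[:3,:3].T
    return T[:3,3]+d*((z-T[2,3])/d[:,2])[:,None]
E
python3 - <<'E'
from h import *
c=load("a_top.npz");T=pose(c);P=cloud(c,T)
q=np.array([[150,368],[100,508],[497,610],[537,460]])/4+[150,155]
W=onplane(c,T,q,.07);print("deck corners\n",W.round(4))
ex=W[0]-W[1]+W[3]-W[2]; ey=W[0]-W[3]+W[1]-W[2]
print(np.linalg.norm(ex)/2,np.linalg.norm(ey)/2,np.arctan2(ex[1],ex[0]),np.arctan2(-ey[0],ey[1]))
# shaft top
print("shaft",onplane(c,T,np.array([[318,480]])/4+[150,155],.094))
# leaf corners b1: left leaf free edge (135,25),(52,245); hinge (218,130)?,(135,330)
for n,p in dict(Lf1=(135,25),Lf2=(52,245),Lh1=(215,130),Lh2=(140,332),Rf1=(632,142),Rf2=(560,375)).items():
    p=np.array(p)/4+[150,155]; u,v=p.round().astype(int); print(n,P[v-1:v+2,u-1:u+2].reshape(-1,3).round(3)[[0,4,8]].tolist())
kn=lambda p,z:onplane(c,T,np.array([p])/5+[320,230],z)[0]
print("knob skirt centre",kn((465,440),.012),"nose",kn((500,397),.026),"big",kn((505,268),.01))
print("broom",kn((220,185),.286),"mid",kn((210,330),.286-.1))
# high points left
m=(P[...,2]>.1)&(P[...,0]>.2)&(P[...,1]>.25)&(P[...,1]<.8)
for lo,hi in [(.1,.2),(.2,.3),(.3,.4),(.4,.6),(.6,1)]:
    s=P[m&(P[...,2]>lo)&(P[...,2]<hi)]
    H,xe,ye=np.histogram2d(s[:,0],s[:,1],bins=[np.arange(.2,1.01,.1),np.arange(.25,.81,.05)]);print(lo);print(H.astype(int))
E
```

```text
deck corners
 [[0.4949 0.279  0.07  ]
 [0.3932 0.2882 0.07  ]
 [0.3671 0.0166 0.07  ]
 [0.4723 0.0094 0.07  ]]
0.10376596089403677 0.27164986930777235 -0.07884415556568909 -0.0899077437394072
shaft [[0.42805458 0.14525182 0.094     ]]
Lf1 [[0.713, 0.329, 0.147], [0.663, 0.294, 0.24], [0.664, 0.293, 0.234]]
Lf2 [[0.507, 0.31, 0.243], [0.508, 0.309, 0.237], [0.506, 0.307, 0.234]]
Lh1 [[0.653, 0.263, 0.123], [0.655, 0.263, 0.114], [0.653, 0.259, 0.113]]
Lh2 [[0.504, 0.281, 0.119], [0.503, 0.278, 0.117], [0.501, 0.276, 0.113]]
Rf1 [[0.753, -0.004, -0.001], [0.749, -0.007, 0.002], [0.743, -0.011, 0.007]]
Rf2 [[0.474, -0.01, 0.238], [0.474, -0.013, 0.231], [0.527, 0.0, 0.082]]
knob skirt centre [ 0.41308055 -0.34826254  0.012     ] nose [ 0.43557006 -0.36253852  0.026     ] big [ 0.5131283  -0.36023145  0.01      ]
broom [ 0.43793568 -0.19261314  0.286     ] mid [ 0.39935491 -0.20029496  0.186     ]
0.1
[[  0   0   0   0   0   0   0   0   0   0   0]
 [  0   0   0 134  53   0   0   0   0   0   0]
 [  7   0   0   0   0   0   0   0   0   0   0]
 [797   5   0   0   0   0   0   0   0   0   0]
 
[... 1099 characters left out ...]
56  183    0    0    0    0]
 [   0    0    0    0   31  201  969    0    0    0    0]
 [   0    0    0    0    0  157  265  458    1    0    0]
 [   0    0    0    0  171 1748 1736 1387  784   56    0]
 [1390 1427 1487 1490 1329   38    0    0    0    0    0]
 [   0    0    0    0    0    0    0    0    0    0    0]]
0.6
[[  0   0   0   0   0   0   0   0   0   0   0]
 [  0   0   0   0   0   0   0   0   0   0   0]
 [  0   0   0   0   0   0   0   0   0   0   0]
 [  0   0   0   0   0   0   0   0   0   0   0]
 [  0   0   0   0   0   0   0   0   0   0   0]
 [  0   0   0   0  16 162 221 146   0   0   0]
 [  0   0  16  58 101   4   0   0   0   0   0]
 [  0   0   0   0   0   0   0   0   0   0   0]]
```

```bash
python3 - <<'E'
from h import *
Z=np.full((200,220),-1.)
for n in ["top","scene"]:
    c=load(f"a_{n}.npz");P=cloud(c,pose(c)).reshape(-1,3)
    P=P[np.isfinite(P).all(1)]
    i=((1.0-P[:,0])/.005).astype(int);j=((.75-P[:,1])/.005).astype(int)
    k=(i>=0)&(i<200)&(j>=0)&(j<220)
    np.maximum.at(Z,(i[k],j[k]),P[k,2])
g=cv2.applyColorMap(np.clip(Z/.8*255,0,255).astype(np.uint8),cv2.COLORMAP_JET);g[Z<0]=0
g=cv2.resize(g,None,fx=3,fy=3,interpolation=cv2.INTER_NEAREST)
for a in range(10): cv2.putText(g,f"x{1-a*.1:.1f}",(0,a*60+8),0,.35,(255,255,255))
for a in range(11): cv2.putText(g,f"{.75-a*.1:.2f}",(a*60,598),0,.35,(255,255,255))
cv2.imwrite("pics/map.png",g)
E
```

```text
(no output)
```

View pics/map.png

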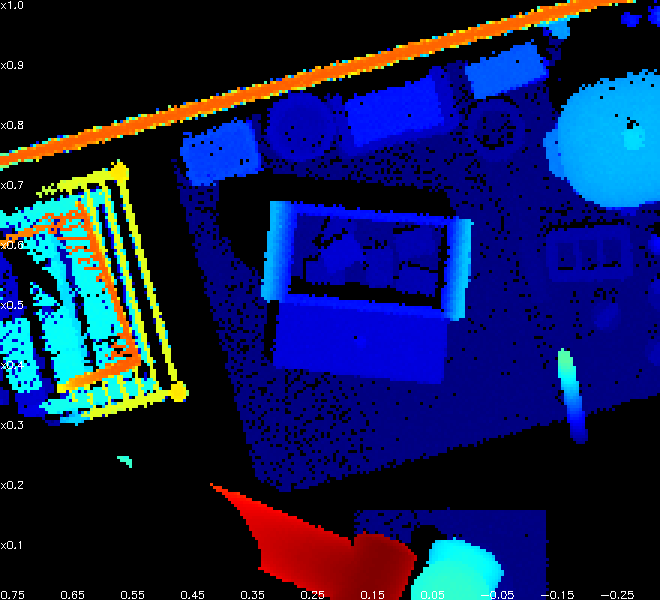

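```bash
cat >> h.py <<'E'
YAW=-.09
EX=np.array([np.cos(YAW),np.sin(YAW),0]);EY=np.array([-np.sin(YAW),np.cos(YAW),0]);EZ=np.array([0,0,1.])
LH=np.array([.577,.2685,.112])
def down(yaw):
    y=np.array([np.cos(yaw),np.sin(yaw),0]);x=-EZ
    return R.from_matrix(np.c_[x,y,np.cross(x,y)]).as_rotvec()
def leafpt(side,th,r,w=.009,t=.003):
    H=LH if side=='L' else LH-.268*EY
    s=1 if side=='L' else -1
    o=-r*np.cos(th)+t*np.sin(th)+w; h=r*np.sin(th)+t*np.cos(th)
    return H+s*o*EY+h*EZ
E
python3 - <<'E'
from h import *
from cell import manip,inverse_kinematics as ik
s=manip.state();print(R.from_rotvec(s["tcp_rot"]).as_matrix().round(3).tolist())
for side in 'LR':
  for k,y in [("0",YAW),("pi",YAW+np.pi),("tan",YAW+np.pi/2),("tan-",YAW-np.pi/2)]:
    for th in (2.,.7):
        p=leafpt(side,th,.12); q=ik(p,down(y)); print(side,k,p.round(3),None if q is None else np.round(q,2))
for p in [(.27,.38,.4),(.28,.33,.40)]:
    for y in (YAW,YAW+np.pi,1.5,-1.5,2.5): 
        q=ik(np.array(p),down(y));print(p,y,None if q is None else np.round(q,2))
E
```

```text
[[-0.001, 0.347, 0.938], [-0.002, 0.938, -0.347], [-1.0, -0.002, -0.0]]
L 0 [0.583 0.33  0.22 ] [0.48 0.27 1.64 0.   1.24 0.57]
L 0 [0.57  0.188 0.192] [0.28 0.16 1.82 0.   1.16 0.37]
L pi [0.583 0.33  0.22 ] None
L pi [0.57  0.188 0.192] None
L tan [0.583 0.33  0.22 ] [ 0.48  0.27  1.64 -0.    1.24 -1.  ]
L tan [0.57  0.188 0.192] [ 0.28  0.16  1.82 -0.    1.16 -1.2 ]
L tan- [0.583 0.33  0.22 ] [0.48 0.27 1.64 0.   1.24 2.14]
L tan- [0.57  0.188 0.192] [0.28 0.16 1.82 0.   1.16 1.94]
R 0 [ 0.547 -0.06   0.22 ] [-0.15  0.04  1.89  0.    1.21 -0.06]
R 0 [0.56  0.082 0.192] [0.1  0.09 1.89 0.   1.16 0.19]
R pi [ 0.547 -0.06   0.22 ] None
R pi [0.56  0.082 0.192] None
R tan [ 0.547 -0.06   0.22 ] [-0.15  0.04  1.89 -0.    1.21 -1.63]
R tan [0.56  0.082 0.192] [ 0.1   0.09  1.89 -0.    1.16 -1.38]
R tan- [ 0.547 -0.06   0.22 ] [-0.15  0.04  1.89  0.    1.21  1.51]
R tan- [0.56  0.082 0.192] [0.1  0.09 1.89 0.   1.16 1.76]
(0.27, 0.38, 0.4) -0.09 [ 0.9  -0.2   1.79  0.    1.55  0.99]
(0.27, 0.38, 0.4) 3.0515926535897933 [ 0.9  -0.2   1.79  0.    1.55 -2.15]
(0.27, 0.38, 0.4) 1.5 [ 0.9  -0.2   1.79 -0.    1.55 -0.6 ]
(0.27, 0.38, 0.4) -1.5 [ 0.9  -0.2   1.79  0.    1.55  2.4 ]
(0.27, 0.38, 0.4) 2.5 [ 0.9  -0.2   1.79  0.    1.55 -1.6 ]
(0.28, 0.33, 0.4) -0.09 [ 0.81 -0.27  1.84  0.    1.56  0.9 ]
(0.28, 0.33, 0.4) 3.0515926535897933 [ 0.81 -0.27  1.84  0.    1.56 -2.24]
(0.28, 0.33, 0.4) 1.5 [ 0.81 -0.27  1.84 -0.    1.56 -0.69]
(0.28, 0.33, 0.4) -1.5 [ 0.81 -0.27  1.84  0.    1.56  2.31]
(0.28, 0.33, 0.4) 2.5 [ 0.81 -0.27  1.84  0.    1.56 -1.69]
```

```bash
python3 - <<'E'
from h import *
from cell import manip,inverse_kinematics as ik,cams
def st(m):
    s=manip.state();print(m,round(s["clock"],2),s["tool_pos"].round(3),s["contact_force"].round(1))
manip.set_gripper(0.0,20); st("grip")
q=ik(np.array([.41*np.cos(1.179),.41*np.sin(1.179),.36]),manip.state()["tcp_rot"]); print(q)
manip.set_joints(q); st("retract")
q=np.array(q);q[0]=.5; manip.set_joints(q); st("swing")
p=leafpt('L',2.0,.12);p2=p.copy();p2[2]=.32
manip.move_pose(p2,down(YAW)); st("above")
s=manip.state();c=cams.capture("wrist");cv2.imwrite("pics/c1.png",c["image"]);np.savez("c1.npz",tool=np.array([s["tool_pos"],s["tcp_rot"]]),**c)
E
```

```text
grip 1.45 [0.235 0.633 0.239] [ 0.9 -0.  -0.1]
[ 1.11825904e+00 -3.08759177e-01  1.94657380e+00 -3.39281195e-05
  1.50379688e+00 -9.77138455e-02]
retract 2.58 [0.157 0.379 0.36 ] [0.1 0.4 1.4]
swing 3.56 [0.347 0.219 0.36 ] [ 0.4 -0.7 -0.3]
above 4.58 [0.582 0.331 0.32 ] [-0.6  0.6  0.6]
```

View pics/c1.png

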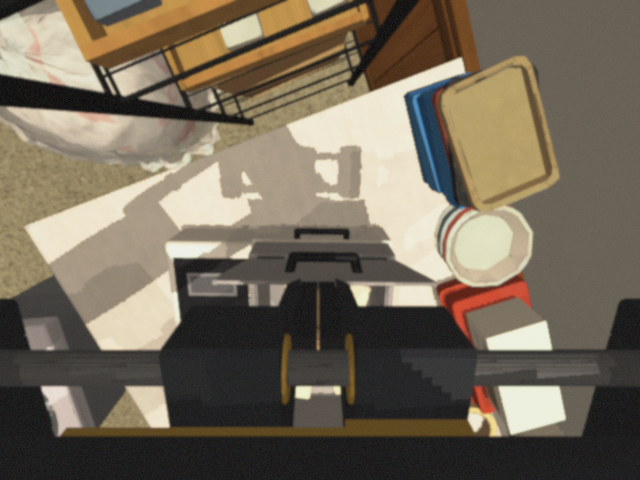

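```bash
python3 - <<'E'
from h import *
c=load("c1.npz");T=pose(c,c["tool"]);P=cloud(c,T)
print("tcp px",proj(c,T,c["tool"][0]))
for v in range(200,290,6):
    print(v,[((P[v,u]-LH)@np.c_[EX,EY,EZ]).round(3).tolist() for u in (240,270,390)])
E
```

```text
tcp px [[316.37900424 298.51821252]]
200 [[-0.106, 0.046, -0.111], [-0.065, 0.046, -0.111], [0.097, 0.047, -0.11]]
206 [[-0.106, 0.038, -0.111], [-0.065, 0.038, -0.111], [0.098, 0.039, -0.109]]
212 [[-0.107, 0.029, -0.112], [-0.065, 0.03, -0.109], [0.099, 0.03, -0.111]]
218 [[-0.107, 0.021, -0.111], [-0.066, 0.022, -0.11], [0.099, 0.022, -0.11]]
224 [[-0.108, 0.013, -0.111], [-0.066, 0.013, -0.109], [0.099, 0.014, -0.109]]
230 [[-0.104, 0.01, -0.091], [-0.063, 0.013, -0.081], [0.1, 0.004, -0.112]]
236 [[-0.098, 0.01, -0.064], [-0.059, 0.012, -0.057], [0.1, -0.004, -0.109]]
242 [[-0.094, 0.008, -0.044], [-0.057, 0.009, -0.042], [0.087, 0.008, -0.045]]
248 [[-0.094, 0.001, -0.042], [-0.055, 0.009, -0.019], [0.083, 0.008, -0.023]]
254 [[-0.094, -0.006, -0.041], [-0.052, 0.009, 0.0], [0.079, 0.008, -0.003]]
260 [[-0.094, -0.013, -0.039], [-0.05, 0.008, 0.017], [0.077, 0.005, 0.007]]
266 [[-0.07, 0.02, 0.063], [-0.044, 0.019, 0.06], [0.067, 0.017, 0.053]]
272 [[-0.062, 0.029, 0.098], [-0.039, 0.028, 0.095], [0.059, 0.025, 0.088]]
278 [[-0.056, 0.035, 0.123], [-0.035, 0.035, 0.122], [0.053, 0.032, 0.117]]
284 [[-0.096, -0.045, -0.04], [-0.068, -0.072, -0.099], [0.051, 0.033, 0.129]]
```

```bash
cat > push.py <<'E'
from h import *
from cell import manip,cams
def st(m):
    s=manip.state();print(m,round(s["clock"],2),s["tool_pos"].round(3),s["contact_force"].round(1))
def push(side,r):
    for th in (2.0,1.75,1.45,1.15,.9,.7):
        manip.move_linear(leafpt(side,th,r),rate=.15); st(th)
    p=leafpt(side,.7,r)+.03*EZ+(.02 if side=='L' else -.02)*EY
    manip.move_linear(p,rate=.2)
    p[2]=.33; manip.move_linear(p,rate=.3); st("up")
def snap(n,cam="wrist"):
    s=manip.state();c=cams.capture(cam);cv2.imwrite(f"pics/{n}.png",c["image"]);np.savez(f"{n}.npz",tool=np.array([s["tool_pos"],s["tcp_rot"]]),**c)
E
python3 - <<'E'
from push import *
push('L',.12); snap("d_top","top"); snap("d_scene","scene")
E
```

```text
2.0 5.45 [0.583 0.33  0.221] [0.1 0.4 0.1]
1.75 5.8 [0.581 0.301 0.231] [ 0.1  0.2 -0. ]
1.45 6.19 [0.577 0.266 0.231] [-0.4 -0.2  0. ]
1.15 6.58 [0.574 0.231 0.222] [-0.1 -0.3 -0. ]
0.9 6.93 [0.571 0.205 0.207] [ 1.  -0.8  0.5]
0.7 7.24 [0.569 0.188 0.191] [ 0.6 -0.4  0.2]
up 8.08 [0.572 0.208 0.33 ] [-0.1 -0.5 -0.4]
```

View pics/d_scene.png

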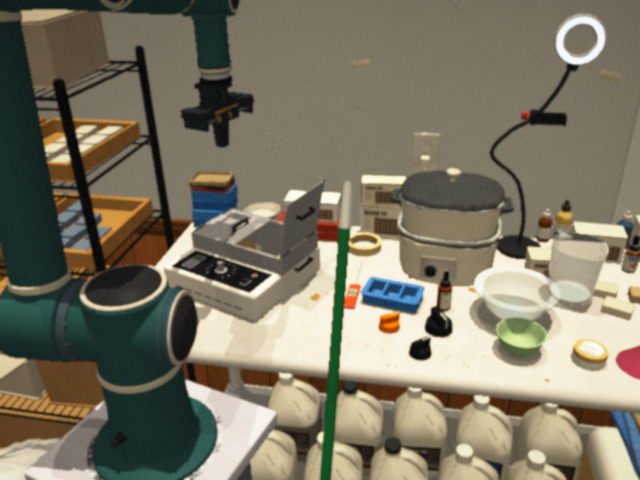

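View pics/d_top.png

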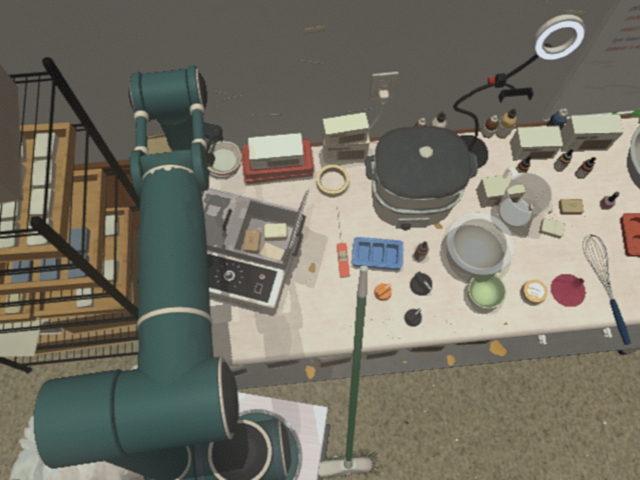

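```bash
python3 - <<'E'
from push import *
p=leafpt('R',2.05,.132);p[2]=.34
manip.move_pose(p,down(YAW)); st("above R"); snap("e1"); snap("e_scene","scene")
c=load("e_scene.npz");cv2.imwrite("pics/e_s.png",cv2.resize(c["image"][150:340,150:400],None,fx=3,fy=3))
E
```

```text
above R 9.27 [ 0.546 -0.07   0.339] [-0.2  0.5 -0.5]
```

View pics/e1.png

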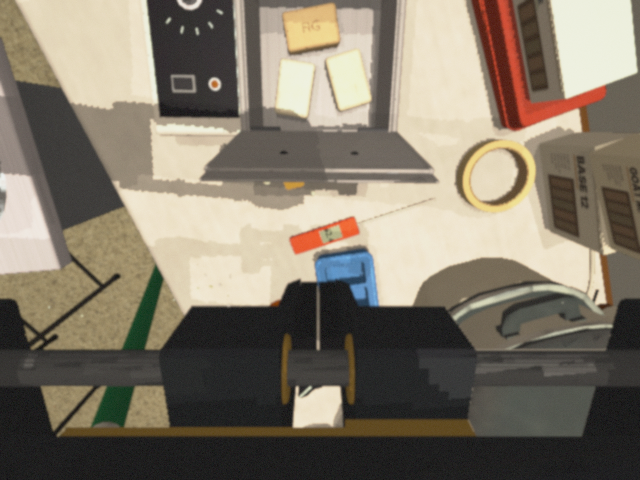

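View pics/e_s.png

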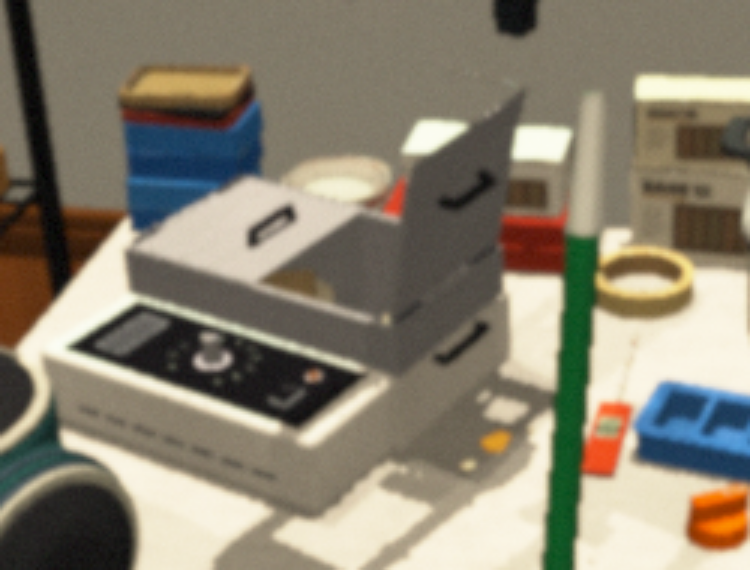

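Left leaf is flat, and the tip is outside the right leaf (its edge is at row ~180, the tip at row ~298). Pushing the right leaf next.

```bash
python3 - <<'E'
from push import *
push('R',.132)
# view the deck/shaft from above: camera ahead of shaft
sh=np.array([.428,.145,.094])
q=sh.copy(); q[2]=.30; q-= .09*EY*1.0   # camera sits +y of the tool
manip.move_pose(q,down(YAW)); st("look"); snap("f1"); snap("f_scene","scene")
c=load("f_scene.npz");cv2.imwrite("pics/f_s.png",cv2.resize(c["image"][150:340,150:400],None,fx=3,fy=3))
E
```

```text
2.0 10.25 [ 0.548 -0.065  0.232] [-0.5  0.7 -0.2]
1.75 10.62 [ 0.551 -0.034  0.243] [ 0.1 -0.3  0.4]
1.45 11.03 [0.553 0.005 0.243] [ 0.2 -0.1  0.2]
1.15 11.45 [0.556 0.043 0.233] [ 0.1 -0.1  0.3]
0.9 11.82 [0.559 0.072 0.217] [1.1 0.2 0.3]
0.7 12.14 [0.56  0.091 0.199] [ 0.5 -0.3 -0.7]
up 12.96 [0.559 0.072 0.331] [ 0.8 -0.2 -1.6]
look 13.58 [0.42  0.055 0.299] [-0.3 -0.6  0.3]
```

View pics/f1.png

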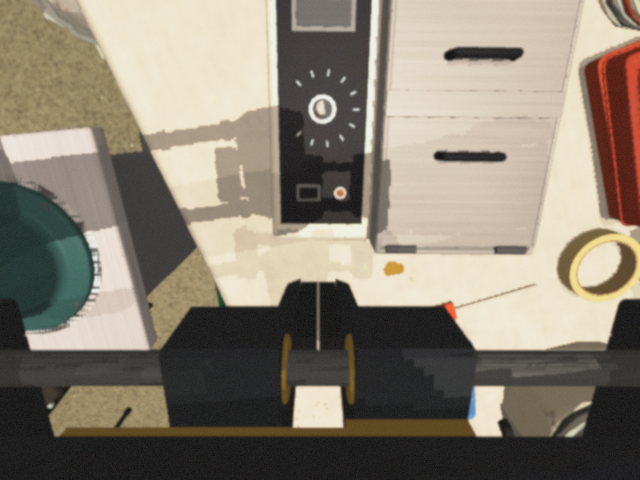

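View pics/f_s.png

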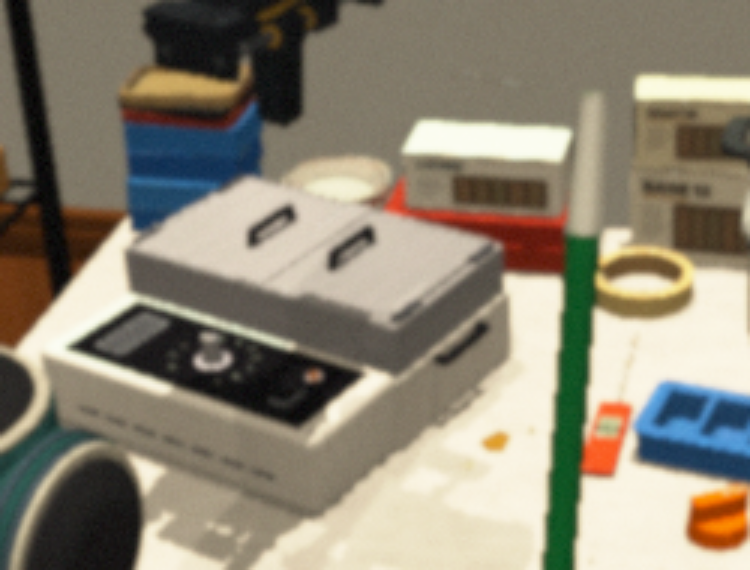

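Both leaves lie flat with the lap on top. Next, a closer look at the shaft, seen at (322,108).

```bash
python3 - <<'E'
from push import *
c=load("f1.npz");T=pose(c,c["tool"]);print(onplane(c,T,[[322,108]],.094))
p=c["tool"][0].copy();p[2]=.165;p[1]+=.005
manip.move_linear(p,rate=.3);manip.dwell(.15);st("low");snap("g1")
c=load("g1.npz");im=c["image"];T=pose(c,c["tool"])
u,v=proj(c,T,[.428,.145,.094])[0].astype(int);print(u,v)
cv2.imwrite("pics/g1c.png",cv2.resize(im[max(v-40,0):v+40,u-50:u+50],None,fx=7,fy=7,interpolation=cv2.INTER_CUBIC));print(max(v-40,0),u-50)
E
```

```text
[[0.43299833 0.14982534 0.094     ]]
low 14.43 [0.422 0.061 0.168] [-0.2  0.1 -0.1]
312 113
73 262
```

View pics/g1c.png

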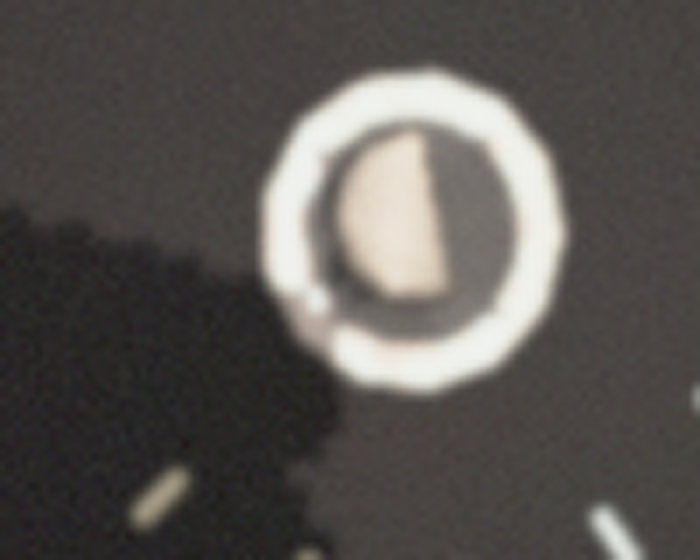

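```bash
cat >> h.py <<'E'
def ring(c,T,p0,rad=30,z=.072,thr=150,dbg=None):
    u,v=proj(c,T,p0)[0].round().astype(int)
    y0=max(v-rad,0);x0=u-rad
    g=cv2.cvtColor(c["image"][y0:v+rad,x0:u+rad],cv2.COLOR_BGR2GRAY);g=cv2.resize(g,None,fx=4,fy=4,interpolation=cv2.INTER_CUBIC)
    cs,_=cv2.findContours((g>thr).astype(np.uint8),cv2.RETR_EXTERNAL,cv2.CHAIN_APPROX_NONE)
    k=cv2.convexHull(max(cs,key=cv2.contourArea)); (cx,cy),ax,an=cv2.fitEllipse(k)
    uv=np.array([(cx+.5)/4-.5+x0,(cy+.5)/4-.5+y0])
    return uv,np.array(ax)/4,onplane(c,T,uv,z)[0]
E
python3 - <<'E'
from push import *
c=load("g1.npz");T=pose(c,c["tool"])
print(ring(c,T,[.433,.15,.072]))
f=lambda p:np.array(p)/7+[262,73]+.5/7-.5
a,b=onplane(c,T,[f((422,135)),f((447,290))],.094); d=a-b; n=np.array([d[1],-d[0]]); print("flat dir",np.arctan2(n[1],n[0]),np.linalg.norm(d))
p=np.array([.433,.15,.165])+.084*np.array([np.sin(YAW+np.pi/2),-np.cos(YAW+np.pi/2),0])
manip.move_linear(p-[0,0,0]+[0,0,.0],rate=.25,rot=down(YAW+np.pi/2)) ;manip.dwell(.15);st("view2");snap("g2")
c=load("g2.npz");im=c["image"];T=pose(c,c["tool"])
print(ring(c,T,[.433,.15,.072]))
u,v=proj(c,T,[.433,.15,.094])[0].astype(int);print(max(v-40,0),u-50)
cv2.imwrite("pics/g2c.png",cv2.resize(im[max(v-40,0):v+40,u-50:u+50],None,fx=7,fy=7,interpolation=cv2.INTER_CUBIC))
E
```

```text
(array([320.54588509, 105.47340012]), array([43.17144775, 45.65975952]), array([0.43347101, 0.15056324, 0.072     ]))
flat dir 0.08619352785112659 0.012493635324067881
view2 16.35 [0.517 0.142 0.165] [ 0.1  0.5 -0.3]
(array([318.0283947 , 114.72176361]), array([43.03934479, 44.48484421]), array([0.43285544, 0.15016348, 0.072     ]))
73 267
```

View pics/g2c.png

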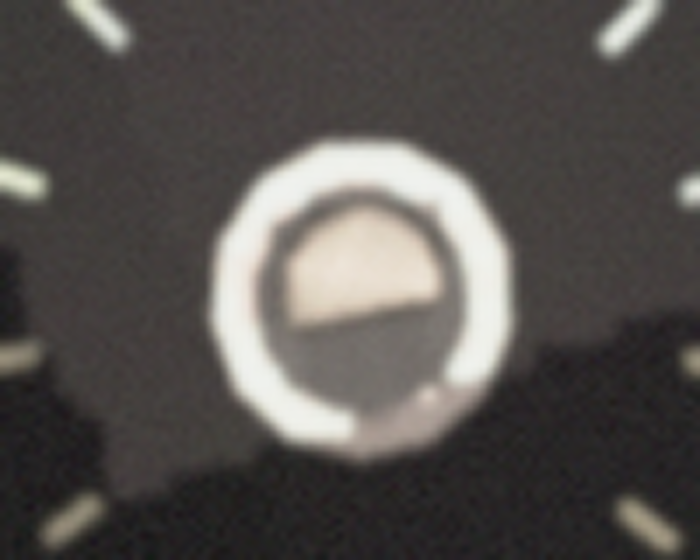

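Both views agree: shaft at (0.433, 0.150), flat pointing at +0.087 rad. Now going over the broom to look at the knob.

```bash
python3 - <<'E'
from push import *
s=manip.state();p=s["tool_pos"].copy();p[2]=.37;manip.move_linear(p,rate=.35)
k=np.array([.413,-.348,0]);yaw=1.0;z=np.array([np.sin(yaw),-np.cos(yaw),0])
q=k+.08*z;q[2]=.37
manip.move_pose(q,down(yaw));st("over");manip.set_gripper(.04,30)
q[2]=.17;manip.move_linear(q,rate=.3);manip.dwell(.15);st("low");snap("k1")
c=load("k1.npz");im=c["image"];T=pose(c,c["tool"])
u,v=proj(c,T,k+[0,0,.03])[0].astype(int);v0=max(v-55,0);print(v0,u-70)
cv2.imwrite("pics/k1c.png",cv2.resize(im[v0:v0+110,u-70:u+70],None,fx=5,fy=5,interpolation=cv2.INTER_CUBIC))
E
```

```text
over 19.07 [ 0.481 -0.39   0.37 ] [-0.9  0.3 -0.3]
low 20.76 [ 0.482 -0.393  0.173] [-0.1 -0.2  0.7]
64 247
```

View pics/k1.png

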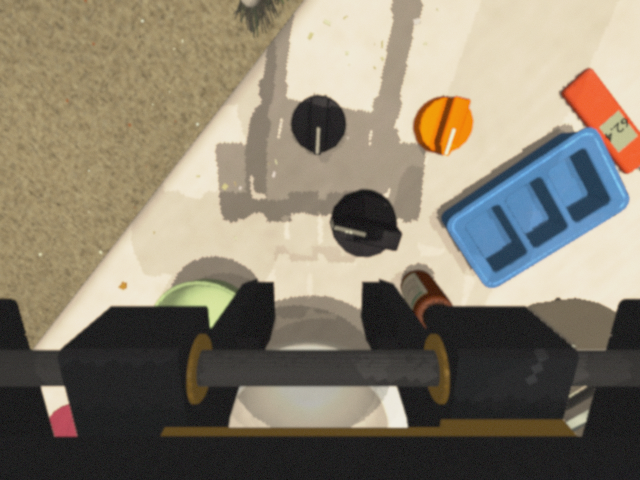

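View pics/k1c.png

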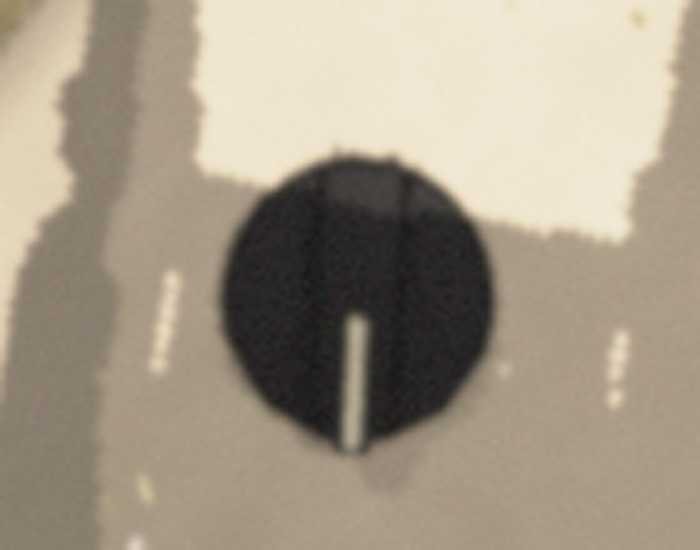

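```bash
python3 - <<'E'
from h import *
from scipy.optimize import least_squares
c=load("k1.npz");im=c["image"];T=pose(c,c["tool"])
f=lambda p:np.array(p)/5+[247,64]+.1-.5
a,b=onplane(c,T,[f((357,318)),f((351,446))],.035);d=b-a;print("line dir",np.arctan2(d[1],d[0]),b)
g=cv2.resize(cv2.cvtColor(im[64:174,247:387],cv2.COLOR_BGR2GRAY),None,fx=5,fy=5,interpolation=cv2.INTER_CUBIC)
cs,_=cv2.findContours((g<75).astype(np.uint8),cv2.RETR_EXTERNAL,cv2.CHAIN_APPROX_NONE)
k=max(cs,key=cv2.contourArea)[:,0,:].astype(float)
print(k.min(0),k.max(0))
k=k[abs(k[:,0]-358)>55]
W=onplane(c,T,k/5+[247,64]+.1-.5,.017)[:,:2]
r=least_squares(lambda x:np.hypot(*(W-x[:2]).T)-x[2],[.413,-.348,.024],loss='soft_l1',f_scale=.0005)
print(r.x,np.sqrt(np.mean(r.fun**2)))
# bar sides seen at top: left (320), right(405) near y=200..400
for x0,x1 in [((318,190),(312,400)),((408,190),(400,400))]:
    a,b=onplane(c,T,[f(x0),f(x1)],.035);d=b-a;print(np.arctan2(d[1],d[0]))
E
```

```text
line dir -0.6186748405922733 [ 0.43400123 -0.36247613  0.035     ]
[223. 161.] [491. 446.]
[ 0.41613559 -0.34984104  0.02192403] 0.000266748954255579
-0.6067542951820041
-0.6016899164726234
```

```bash
python3 - <<'E'
from push import *
phi=-.61;s=np.array([.4165,-.3501,.07]);o=down(phi+np.pi/2)
manip.move_linear(s,rate=.2,rot=o);st("above")
s[2]=.0195;manip.move_linear(s,rate=.08);manip.dwell(.2);st("down")
manip.set_gripper(0.0,40);st("grip");x=manip.state();print(x["gripper_width"],x["contact_force"],x["moment"])
s[2]=.09;manip.move_linear(s,rate=.15);manip.dwell(.1);st("lift");print(manip.state()["gripper_width"]);snap("l1");snap("l1t","top");
c=load("l1t.npz");cv2.imwrite("pics/l1c.png",cv2.resize(c["image"][220:340,330:470],None,fx=4,fy=4))
E
```

```text
above 21.58 [ 0.418 -0.351  0.071] [-0.   0.7  0.3]
down 22.57 [ 0.417 -0.35   0.02 ] [-0.   0.4  0.7]
grip 23.07 [ 0.417 -0.35   0.02 ] [-0.6 -0.6  0.7]
0.013606227669044435 [-0.57140432 -0.59331784  0.70415242] [-0.02352079  0.03761106  0.02649446]
lift 23.79 [ 0.416 -0.349  0.089] [ 0.5 -0.6 -1.1]
0.01343391782426614
```

View pics/l1.png

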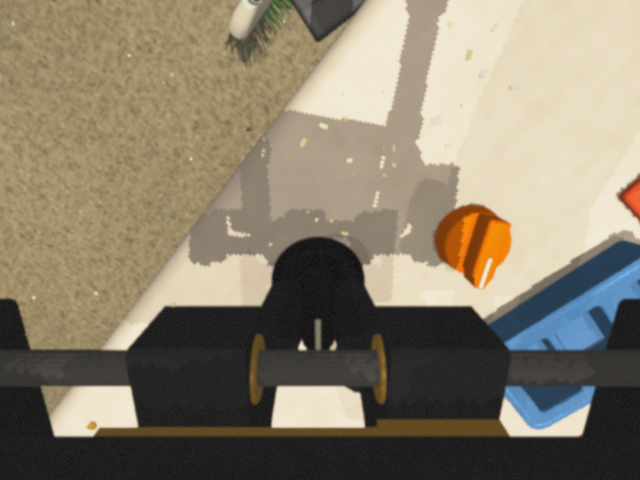

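```bash
python3 - <<'E'
from h import *
c=load("l1.npz");K=c["intrinsics"];Tc=np.linalg.inv(c["T_tool_cam"])
for x in (.003,.0195):
    for y,z in ((0,-.024),(-.024,0),(.024,0)):
        q=Tc@np.array([x,y,z,1]);print(x,y,z,q[:2]/q[2]*K[0,0]+K[:2,2])
q=Tc@np.array([-.0065,0,.0235,1]);print("nose tip",q[:2]/q[2]*K[0,0]+K[:2,2])
im=c["image"];cv2.imwrite("pics/l1z.png",cv2.resize(im[220:370,250:390],None,fx=4,fy=4,interpolation=cv2.INTER_CUBIC))
E
```

```text
0.003 0 -0.024 [316.89243944 246.62993361]
0.003 -0.024 0 [266.19898665 294.62627933]
0.003 0.024 0 [367.55332441 294.7087724 ]
0.0195 0 -0.024 [316.96118109 236.04551255]
0.0195 -0.024 0 [270.6919082  280.25797137]
0.0195 0.024 0 [363.19580232 280.33446189]
nose tip [316.82214163 349.53890744]
```

View pics/l1z.png

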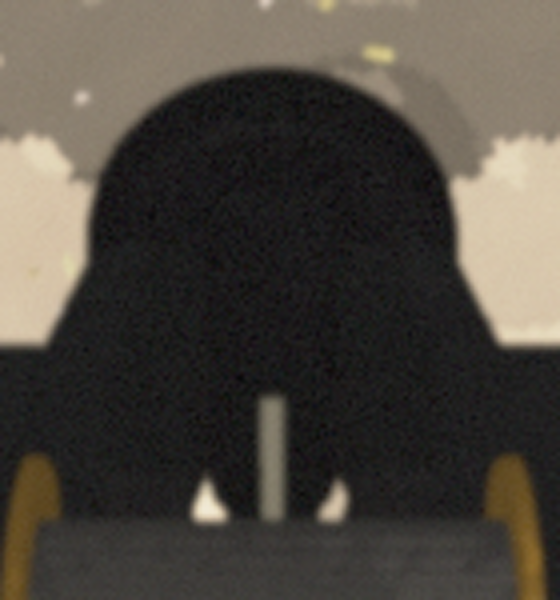

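```bash
python3 - <<'E'
from push import *
p=manip.state()["tool_pos"].copy();p[2]=.37;manip.move_linear(p,rate=.3);st("up")
t=np.array([.433,.150,.37]);o=down(.0875+np.pi/2)
manip.move_pose(t,o);st("over shaft")
t[2]=.15;manip.move_linear(t,rate=.25);t[2]=.122;manip.move_linear(t,rate=.1);manip.dwell(.3);st("pre");print(manip.state()["tcp_rot"]-o,manip.state()["gripper_width"],manip.state()["tool_pos"])
snap("m1");snap("m1s","scene")
c=load("m1s.npz");cv2.imwrite("pics/m1sc.png",cv2.resize(c["image"][200:330,150:320],None,fx=4,fy=4,interpolation=cv2.INTER_CUBIC))
E
```

```text
up 24.98 [ 0.415 -0.349  0.368] [-0.5  0.5 -0. ]
over shaft 26.79 [0.433 0.149 0.37 ] [ 0.2 -0.1 -1.1]
pre 28.56 [0.433 0.15  0.123] [-0.5  0.6  0.4]
[ 0.00019863 -0.00118323  0.00021238] 0.013801653305203762 [0.43348037 0.15015389 0.1226387 ]
```

View pics/m1.png

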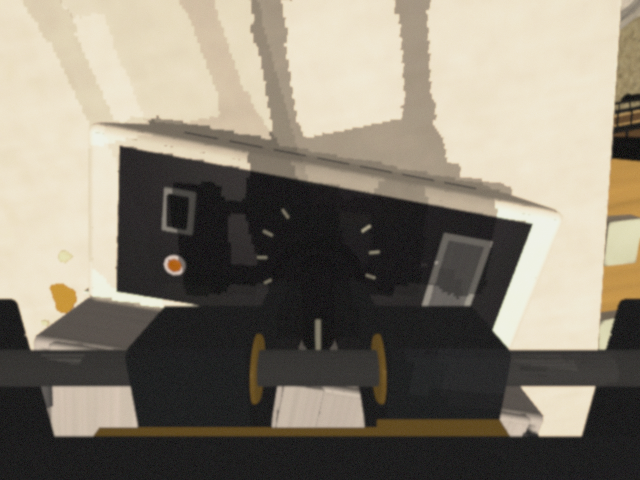

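View pics/m1sc.png

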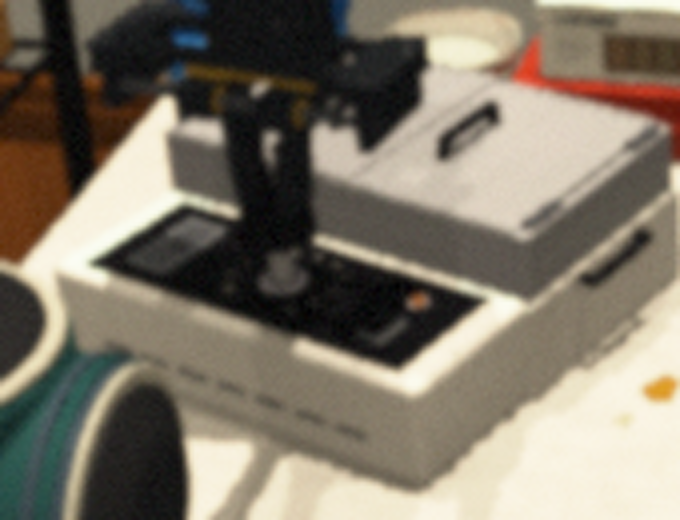

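Knob held above the shaft and aligned. Lowering in small steps while watching the force.

```bash
python3 - <<'E'
from push import *
t=np.array([.433,.150,.122])
for z in (.116,.1135,.111,.109,.107):
    t[2]=z;manip.move_linear(t,rate=.05);manip.dwell(.1);s=manip.state();print(z,round(s["clock"],2),s["tool_pos"].round(4),s["contact_force"].round(1),s["moment"].round(2))
    if s["contact_force"][2]>9: break
E
```

```text
0.116 29.02 [0.4328 0.15   0.1158] [-0.3  0.1 -0.6] [ 0.06 -0.    0.01]
0.1135 29.38 [0.433  0.15   0.1135] [ 0.5 -0.2 -0. ] [ 0.03 -0.04  0.05]
0.111 29.73 [0.4332 0.15   0.1111] [ 1.9  0.4 -0.9] [ 0.04 -0.18  0.01]
0.109 30.07 [0.4332 0.15   0.109 ] [ 1.4  1.4 -2. ] [ 0.09 -0.28  0.04]
0.107 30.43 [0.4332 0.15   0.107 ] [ 1.8  0.3 -1.3] [ 0.12 -0.43  0.01]
```

```bash
python3 - <<'E'
from push import *
t=np.array([.4334,.150,.107])
for z in (.104,.101,.099,.0975,.096,.0945,.093):
    t[2]=z;manip.move_linear(t,rate=.05);manip.dwell(.1);s=manip.state();print(z,round(s["clock"],2),s["tool_pos"].round(4),s["contact_force"].round(1),s["moment"].round(2),round(s["gripper_width"],4))
    if s["contact_force"][2]>15: break
E
```

```text
0.104 30.77 [0.4333 0.15   0.1038] [ 1.1 -0.7 -2. ] [ 0.02 -0.29 -0.02] 0.0135
0.101 31.12 [0.4333 0.1499 0.1008] [ 1.2 -0.  -1.3] [ 0.12 -0.27 -0.01] 0.0137
0.099 31.48 [0.4333 0.15   0.0989] [ 1.  -0.5 -1. ] [ 0.06 -0.18  0.01] 0.0137
0.0975 31.82 [0.4335 0.15   0.0979] [-1.8 -0.7  4.5] [-0.05  0.21  0.02] 0.0135
0.096 32.17 [0.4335 0.1501 0.0965] [-1.8 -0.3  5.5] [-0.06  0.29  0.03] 0.0137
0.0945 32.52 [0.4335 0.1501 0.0951] [-2.2 -1.1  6.9] [-0.09  0.41  0.06] 0.0138
0.093 32.88 [0.4336 0.1501 0.0938] [-3.  -0.8  8.4] [-0.14  0.52  0.04] 0.0133
```

The knob is home (about 5 N onset at z≈0.098) and compressing the spring. Pressing on to the stop.

```bash
python3 - <<'E'
from push import *
t=np.array([.4334,.150,.093])
manip.set_gripper(0.0,50)
for z in (.092,.0915,.091,.0905,.090):
    t[2]=z;manip.move_linear(t,rate=.05);manip.dwell(.15);s=manip.state();print(z,round(s["clock"],2),s["tool_pos"].round(4),s["contact_force"].round(1),s["moment"].round(2),round(s["gripper_width"],4))
    if s["contact_force"][2]>19: break
snap("n1s","scene");snap("n1")
c=load("n1s.npz");cv2.imwrite("pics/n1sc.png",cv2.resize(c["image"][200:330,150:320],None,fx=4,fy=4,interpolation=cv2.INTER_CUBIC))
E
```

```text
0.092 33.49 [0.4336 0.1501 0.0933] [-3.9 -1.7 12.1] [-0.18  0.69  0.04] 0.0135
0.0915 33.89 [0.4337 0.1501 0.0933] [-5.9 -0.9 15.4] [-0.24  0.96  0.04] 0.0134
0.091 34.29 [0.4338 0.1501 0.0932] [-7.1 -1.6 18.4] [-0.34  1.11 -0.01] 0.0136
0.0905 34.69 [0.4338 0.1501 0.0931] [-7.1 -3.5 21.7] [-0.36  1.4   0.  ] 0.0135
```

View pics/n1sc.png

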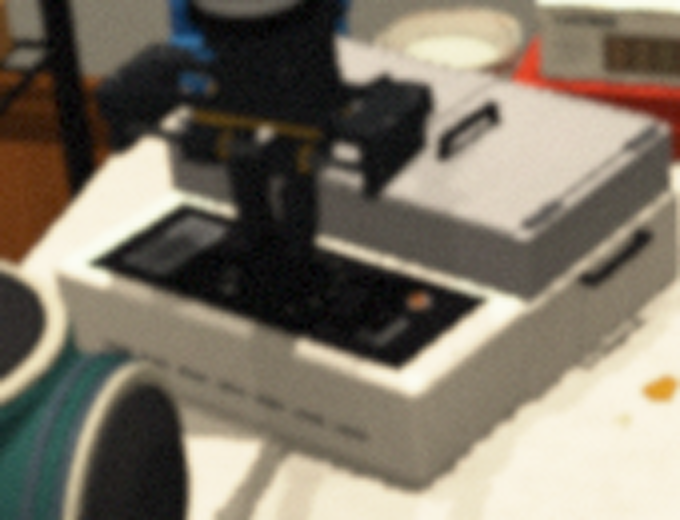

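View pics/n1.png

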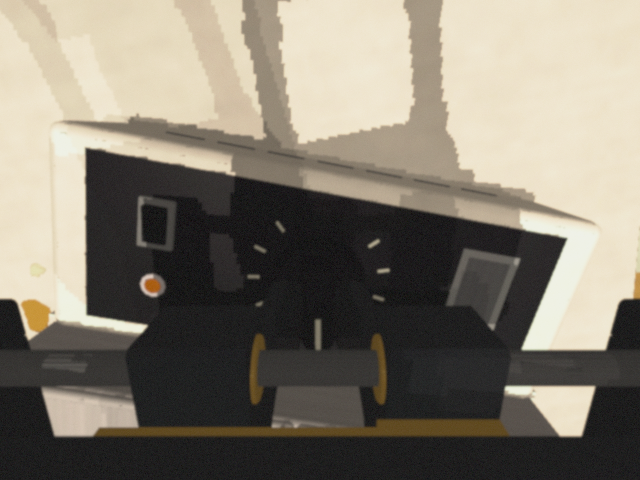

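The shaft stopped at z=0.0932, 5 mm below the home position, and the force then climbed steeply to 22 N. The lid is still shut.

```bash
python3 - <<'E'
from push import *
from cell import order
manip.dwell(.3);st("end");print(order.close_job());st("after")
E
```

```text
end 35.09 [0.434 0.15  0.093] [-7.6 -2.1 21.1]
the job is handed in; nothing more can be done
None
the job is handed in; nothing more can be done
```

I finished the job and handed it in at about 35 s of the 61 s allowed; the interface gives no verdict.

- **Lid:** I folded the left leaf first, then the right one. The scene camera showed both flat with the lap strip on top before I touched the knob.
- **Knob:** I gripped the smaller black knob by its bar and carried it over the broom. I turned it to the shaft's flat, measured at +0.087 rad in two wrist views that agreed. It slid on with almost no vertical resistance and reached home at a tool height of about 98.3 mm.
- **Press:** The spring took up at about 5 N. The shaft stopped about 5 mm lower, at 93.3 mm, and the force then climbed steeply. The arm is still gripping the knob at a 50 N setting and pressing with about 21 N.

**Imperfect or unchecked:**
- There is a side force of about 8 N while pressing.
- The knob's position in the grip and the shaft's position disagreed by a few tenths of a millimetre (up to about 0.8 mm). The shaft's chamfer and a 0.4 mm correction took that up.
- I did not go near the thermometer, dropper bottle or mould, but I took no dedicated picture of them at the end.

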